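# Find the slide-bin flap that still swings and push it open

## Task

The slide-disposal box has four identical black flaps; three are blocked by full wells and only one still rocks on its pivot. Press the flaps at their white dots with a fingertip, without forcing the blocked ones, to find the one that gives, then push its dotted end down until it is well open (45 degrees or more) and leave it standing open. Do not lift or shift the slide box, the bottle or the dish.

Things in the scene. Friction and masses are not known exactly. Their poses are not given: they have to be found in the camera images.
- bin: white slide-disposal box fixed to the bench, 110 mm high, 400 mm wide along its y; long front face with orange strip looks along its -x, to the robot. Origin on its underside: front face 68 mm to -x, rear face 125 mm to +x. Four wells in a row under black flaps, each 90 mm wide (y), x from -54 to 55 mm, 100 mm deep; behind them a plain ledge, x from 55 to 125 mm, 110 mm high.
- press_a (a point): centre of the white dot on top of flap a, the place to press, 110 mm above the bench when shut; moves with the flap. Flaps a, b, c, d, all alike, lie in this order from the box's +y end, 98 mm apart: rigid plates 105 (x) x 86 (y) x 5 mm, flush with the box top. Pivot along the box's y, 40 mm to +x of the dot; the plate reaches 72 mm in front of the pivot, 33 mm behind.
- flap_a (a joint): tilt of flap a, rad: 0 shut, grows as its dotted end sinks and its rear end rises, to 1.15; starts at 0 to 0.03. A blocked flap stops hard at about 0.06 (dot 3 mm down); the free one goes on under 1 to 3 N at the dot. Stiff pivot, no spring: stays where left. A fingertip pushed straight down at the dot to 48 mm below the box top opens it to about 0.9 or more.
- press_b (a point): centre of the white dot on top of flap b, the place to press, 110 mm above the bench when shut; moves with the flap. Flaps a, b, c, d, all alike, lie in this order from the box's +y end, 98 mm apart: rigid plates 105 (x) x 86 (y) x 5 mm, flush with the box top. Pivot along the box's y, 40 mm to +x of the dot; the plate reaches 72 mm in front of the pivot, 33 mm behind.
- flap_b (a joint): tilt of flap b, rad: 0 shut, grows as its dotted end sinks and its rear end rises, to 1.15; starts at 0 to 0.03. A blocked flap stops hard at about 0.06 (dot 3 mm down); the free one goes on under 1 to 3 N at the dot. Stiff pivot, no spring: stays where left. A fingertip pushed straight down at the dot to 48 mm below the box top opens it to about 0.9 or more.
- press_c (a point): centre of the white dot on top of flap c, the place to press, 110 mm above the bench when shut; moves with the flap. Flaps a, b, c, d, all alike, lie in this order from the box's +y end, 98 mm apart: rigid plates 105 (x) x 86 (y) x 5 mm, flush with the box top. Pivot along the box's y, 40 mm to +x of the dot; the plate reaches 72 mm in front of the pivot, 33 mm behind.
- flap_c (a joint): tilt of flap c, rad: 0 shut, grows as its dotted end sinks and its rear end rises, to 1.15; starts at 0 to 0.03. A blocked flap stops hard at about 0.06 (dot 3 mm down); the free one goes on under 1 to 3 N at the dot. Stiff pivot, no spring: stays where left. A fingertip pushed straight down at the dot to 48 mm below the box top opens it to about 0.9 or more.
- press_d (a point): centre of the white dot on top of flap d, the place to press, 110 mm above the bench when shut; moves with the flap. Flaps a, b, c, d, all alike, lie in this order from the box's +y end, 98 mm apart: rigid plates 105 (x) x 86 (y) x 5 mm, flush with the box top. Pivot along the box's y, 40 mm to +x of the dot; the plate reaches 72 mm in front of the pivot, 33 mm behind.
- flap_d (a joint): tilt of flap d, rad: 0 shut, grows as its dotted end sinks and its rear end rises, to 1.15; starts at 0 to 0.03. A blocked flap stops hard at about 0.06 (dot 3 mm down); the free one goes on under 1 to 3 N at the dot. Stiff pivot, no spring: stays where left. A fingertip pushed straight down at the dot to 48 mm below the box top opens it to about 0.9 or more.
- slide_box: loose blue slide box, 30 x 84 x 20 mm high, lying on the box's rear ledge, origin at the centre of its underside; to be left alone
- reagent: loose small bottle with red cap, 48 mm diameter, 85 mm high, on the bench beside the box's +y end, origin at the centre of its underside; to be left alone
- dish: loose round culture dish with white lid, 90 mm diameter, 18 mm high, on the bench beside the box's -y end, origin at the centre of its underside; to be left alone

How it is judged:
By the outcome, as a careful person would: the job done as asked, in the order asked, and still so for the second after the job is handed in, with the robot touching nothing.
It also fails if it takes over 48 s, if anything falls off the work surface, if the arm or the gripper's body presses on something with over 40 N, if the wrist force passes 120 N, or if a joint passes its speed limit or range.

## Robot

A 7-joint arm with a two-finger parallel gripper is mounted at the origin on the work surface. World frame = base frame: x ahead of the robot, y to its left, z up, the work surface at z = 0. Lengths are in mm, angles in rad, forces in N, time in s.
With the tool pointing down it reaches from about 400 to 875 mm from the base axis. Payload 6.5 kg.
Tool frame: the origin (TCP) lies midway between the tips of the shut fingers; the grasp point (between the pads) lies 19 mm behind it (manip.hold_point_z is the distance from the TCP to the grasp point, in mm); z points along the fingers, y is the direction in which the jaws open and shut (so a half turn about z gives the same grasp; the last joint's range is limited). The gripper opens to 88 mm and grips with 3 to 60 N. Pads are 18 mm wide; open, the fingers measure 123 mm over their backs; the gripper's body (75 mm by 187 mm) begins 45 mm behind the grasp point.
Start: joints at [1.086, 0.536, -0.004, 1.538, 0.003, 1.067, -0.071], TCP at [264.327, -593.819, 238.716] pointing down, gripper open.
Joint ranges: [-2.7, 2.7], [-0.37, 2.16], [-1.27, 1.26], [0.24, 2.4], [-1.31, 4.45], [0.19, 1.91], [-2.76, 2.76]. Speed limits (rad/s): [2.39, 2.39, 3.14, 3.14, 3.14, 3.14, 3.14].

## Interface

Orientations are given as [roll, pitch, yaw] about the fixed x, y, z axes, in that order (R = Rz(yaw) Ry(pitch) Rx(roll)).
In Python, from cell import manip gives the robot as it stands. The module is installed in compiled form; this text tells all that it offers.
- The arm moves only by the tool move_arm, never from a script. Its argument "targets" is a list of rows, each a list of 3 entries, a list of its own where there are three numbers: the finger opening in mm, from 0 to 88.1, then the shift along the tool's x, y, z in mm, then the turn, a rotation vector about the tool's x, y, z in degrees. In form: [[fingers, [dx, dy, dz], [rx, ry, rz]], ...]. A call has 1 to 12 rows; each row is the pose to reach, as a shift and turn from the pose measured when the call began, along the tool's axes at that moment; what a row does not reach only later rows make up. A row lasts 1/12 s, in which the tool goes at most 41.7 mm and 7.16 degrees, less where a joint would pass 70% of its speed; a pose out of reach is approached as far as the arm can. A call with a gripper value outside its range is refused whole. The fingers move at their own pace and stop on an object; "newtons" is the grip in N (left out, the last holds). Time passes only in rows, so rows that repeat a pose let the fingers close. It gives the time, the measured TCP pose, the force and the opening at its end, in the units of the state.
- manip.sense(): the state, without advancing time (a new reading comes with each control period).
- manip.snapshot(name): name is "scene" or "side" or "wrist"; returns the picture (480x640x3 uint8, blue, green, red); there is no depth.
- manip.camera_model(name): a dict with "fx", "fy", "cx", "cy" (pixels), "k1" (the pictures are not rectified: a ray, as slopes to the right and down, at radius r is drawn at 1 + k1 r^2 times it, then the intrinsics apply), "camera_from_world" (4x4, takes a point from world to camera coordinates). Camera axes: x right, y down, z forward; pixel columns grow to the right and rows downward; lengths in mm; the calibration is good to about 2 mm. A picture is of the moment at which its call begins: read the wrist's pose just before it. camera_model takes no time and is no camera call; for the wrist camera it gives the pose at the moment of the call.
- manip.sign_off(): hands the job in, once; it reports no verdict.
The state is a dict: "time": time; "q": joint angles; "qd": joint speeds; "joint_torque": joint torques, N m; "tcp_pos": TCP position; "tool_rot": TCP orientation; "ft_force": force on the tool from outside, world axes, zero at the start; "wrist_torque": the same for the moment, N m; "grip_width": finger opening in mm.
Only numpy, scipy, OpenCV 4.12 (cv2) and the standard library are available. Lean on these libraries where they do the work, as an engineer would, in place of code of your own. Each camera call takes 0.05 s, during which the arm holds its last target. There are 200 camera calls.

## Working session

There is one attempt and no reset: what is moved stays moved. The work goes in short steps, Python scripts to look and compute and a tool call to move; the robot and the scene stay as the last step left them, time stands still between calls to the robot, and variables do not carry over. Pictures are saved under pics/ and viewed, about 8 in all and at most 12, crops included, and the job is handed in when it is done.

Besides the shell and the picture viewer there is one more tool, called after ">>>" in YAML: its name, and indented under it one key for each argument. move_arm: Moves the arm, as the interface text tells. Its arguments: {"type":"object","properties":{"targets":{"type":"array"},"newtons":{"type":"number"}},"required":["targets"]}

```bash
mkdir -p pics; python3 - <<'E'
from cell import manip
import cv2
s=manip.sense(); print(s)
for n in ("scene","side"):
    cv2.imwrite(f"pics/{n}0.png",manip.snapshot(n)); print(n,manip.camera_model(n))
E
```

```text
{'time': 0.0, 'q': array([ 1.08581263,  0.53716476, -0.00444507,  1.53885086,  0.00260046,
        1.0672715 , -0.07119377]), 'qd': array([-0.00035629,  0.00141457, -0.00088247,  0.00019628, -0.00012332,
       -0.00067979,  0.00129435]), 'joint_torque': array([ 1.58913190e-04, -5.70969164e+01,  9.90708545e-01, -2.51595837e+01,
       -5.63203089e-02,  1.77699700e-02,  1.44721607e-04]), 'tcp_pos': array([ 264.06734583, -593.2873468 ,  237.84859562]), 'tool_rot': array([-3.13990832e+00,  1.21160312e-04,  4.18867689e-01]), 'ft_force': array([ 0.57304763,  0.31027564, -0.03437334]), 'wrist_torque': array([-0.05635047, -0.04918738, -0.0242911 ]), 'grip_width': 88.23589284796083}
scene {'fx': 591.1117092577663, 'fy': 591.1117092577663, 'cx': 320.435409548171, 'cy': 239.95062845905395, 'k1': 0.019749657532009003, 'camera_from_world': array([[-2.74348328e-01,  9.61467228e-01, -1.77134199e-02,
         1.71640754e+02],
       [ 6.86426628e-01,  1.82900563e-01, -7.03822327e-01,
        -3.34590951e+02],
       [-6.73462307e-01, -2.05251442e-01, -7.10155171e-01,
         1.62461800e+03],
       [ 0.00000000e+00,  0.00000000e+00,  0.00000000e+00,
         1.00000000e+00]])}
side {'fx': 601.6008958388926, 'fy': 601.6008958388926, 'cx': 311.2351849635152, 'cy': 240.93422318089674, 'k1': -0.20154910074405336, 'camera_from_world': array([[-8.49673970e-01, -5.27308109e-01,  5.50252045e-04,
         5.25371167e+02],
       [-3.94530988e-01,  6.35031515e-01, -6.64138746e-01,
         2.78327832e+02],
       [ 3.49856319e-01, -5.64518497e-01, -7.47609138e-01,
         1.19122793e+03],
       [ 0.00000000e+00,  0.00000000e+00,  0.00000000e+00,
         1.00000000e+00]])}
```

View pics/scene0.png

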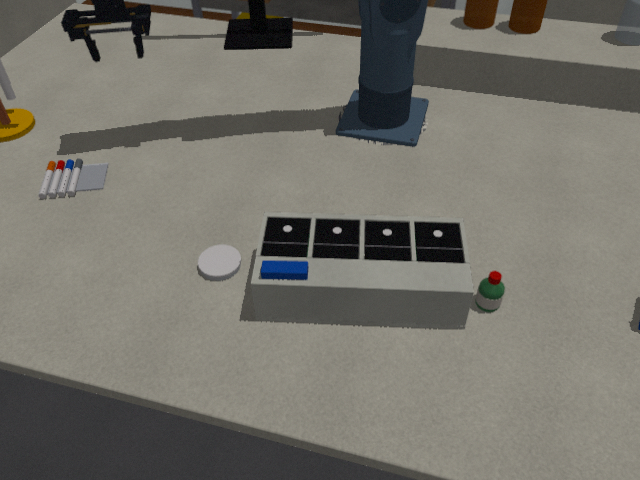

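View pics/side0.png

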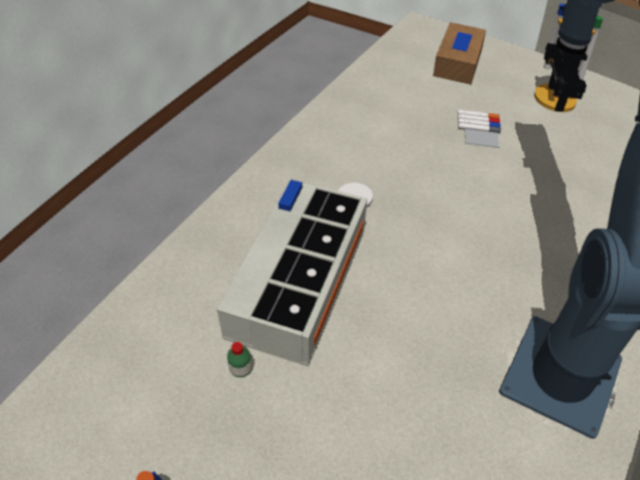

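Scene view shows the white dots at d (288,229), c (337,230), b (387,232) and a (438,234). In the side view they are at d (341,209), c (327,239), b (312,272) and a (294,309). The slide box sits behind d. All flaps look shut.

```bash
cat > h.py <<'E'
import numpy as np, cv2
def ray(cm,u,v):
    K=np.array([[cm["fx"],0,cm["cx"]],[0,cm["fy"],cm["cy"]],[0,0,1]])
    p=cv2.undistortPoints(np.array([[[u,v]]],float),K,np.array([cm["k1"],0,0,0,0]))[0,0]
    T=cm["camera_from_world"];R=T[:3,:3]
    return -R.T@T[:3,3], R.T@np.array([p[0],p[1],1])
def plane(cm,u,v,z):
    o,d=ray(cm,u,v); return o+d*(z-o[2])/d[2]
def dot(im,u,v,r=9):
    g=cv2.cvtColor(im,cv2.COLOR_BGR2GRAY)[v-r:v+r+1,u-r:u+r+1]
    n,l,st,c=cv2.connectedComponentsWithStats((g>110).astype(np.uint8))
    k=1+np.argmin(np.hypot(*(c[1:]-r).T)); return c[k]+[u-r,v-r],st[k,4]
E
python3 - <<'E'
from h import *; from cell import manip
P={"scene":[(438,234),(387,232),(337,230),(288,229)],"side":[(294,309),(312,272),(327,239),(341,209)]}
for n,L in P.items():
    im=cv2.imread(f"pics/{n}0.png");cm=manip.camera_model(n)
    for f,(u,v) in zip("abcd",L):
        c,a=dot(im,u,v,7); print(n,f,c.round(1),a,plane(cm,*c,110).round(1))
E
```

```text
scene a [437.5 233.1] 46 [525. 210. 110.]
scene b [386.9 231.7] 46 [546.3 114.4 110. ]
scene c [336.9 229.9] 47 [566.5  18.7 110. ]
scene d [287.1 228.2] 47 [587.1 -77.4 110. ]
side a [294.3 308.6] 65 [525.9 211.8 110. ]
side b [311.  272.2] 56 [546.2 117.3 110. ]
side c [326.2 238.6] 49 [567.2  21.2 110. ]
side d [340.2 208.1] 46 [587.9 -74.9 110. ]
```

>>> move_arm:
  targets:
    - [0,[36,-24,4],[0,0,4]]
    - [0,[72,-48,8],[0,0,8]]
    - [0,[108,-73,14],[0,0,11.8]]
    - [0,[144,-97,20],[0,0,11.8]]
    - [0,[180,-121,26],[0,0,11.8]]
    - [0,[216,-146,32],[0,0,11.8]]
    - [0,[253,-170,38],[0,0,11.8]]
    - [0,[289,-195,44],[0,0,11.8]]
    - [0,[325,-219,50],[0,0,11.8]]
    - [0,[361,-243,56],[0,0,11.8]]
    - [0,[397,-268,60],[0,0,11.8]]
    - [0,[430,-290,62],[0,0,11.8]]
  newtons: 20

```text
time: 1.1
tcp_pos: [527.0, -170.9, 177.3]
tool_rot: [-3.14, 0.001, 0.213]
ft_force: [1.0, -0.6, -0.0]
grip_width: 10.5
```

>>> move_arm:
  targets:
    - [0,[25,-25,10],[0,0,0]]
    - [0,[50,-50,20],[0,0,0]]
    - [0,[70,-70,32],[0,0,0]]
    - [0,[79,-80,45],[0,0,0]]
    - [0,[79,-80,52],[0,0,0]]
    - [0,[79,-80,52],[0,0,0]]
    - [0,[79,-80,52],[0,0,0]]

```text
time: 1.68
tcp_pos: [586.1, -77.8, 125.0]
tool_rot: [-3.14, 0.003, 0.211]
ft_force: [0.5, -0.4, 0.6]
grip_width: 0.3
```

```bash
python3 - <<'E'
from cell import manip
import cv2
s=manip.sense(); print(s['time'],s['tcp_pos'],s['tool_rot'],s['ft_force'],s['grip_width'])
cv2.imwrite("pics/w1.png",manip.snapshot("wrist"))
E
```

```text
1.6833 [586.13702932 -77.82355539 124.96980933] [-3.14040069  0.00347412  0.21092829] [ 0.49695646 -0.41345547  0.57842756] 0.25677711331819947
```

View pics/w1.png

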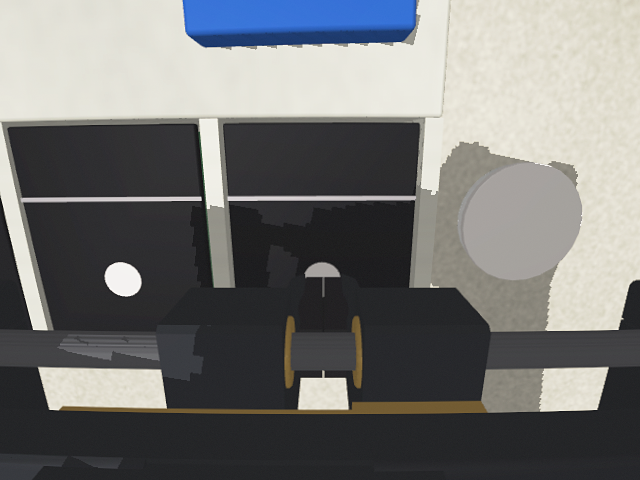

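The wrist view shows the shut fingertips right over d's dot (322,270), square to the box; c's dot is at (123,279). Next I press down gently on d.

>>> move_arm:
  targets:
    - [0,[1,0,6],[0,0,0]]
    - [0,[1,-1,11],[0,0,0]]
    - [0,[1,-1,13],[0,0,0]]
    - [0,[1,-1,14],[0,0,0]]
    - [0,[1,-1,15],[0,0,0]]

```text
time: 2.15
tcp_pos: [587.2, -77.2, 110.5]
tool_rot: [-3.141, 0.002, 0.21]
ft_force: [-0.5, 0.2, 0.0]
grip_width: 0.6
```

>>> move_arm:
  targets:
    - [0,[0,0,1],[0,0,0]]
    - [0,[0,0,2],[0,0,0]]

```text
time: 2.32
tcp_pos: [587.1, -77.2, 108.6]
tool_rot: [-3.141, 0.002, 0.21]
ft_force: [-2.2, -0.6, 5.4]
grip_width: 0.4
```

>>> move_arm:
  targets:
    - [0,[0,0,0.7],[0,0,0]]
    - [0,[0,0,0.7],[0,0,0]]

```text
time: 2.48
tcp_pos: [587.1, -77.2, 108.5]
tool_rot: [-3.141, 0.002, 0.21]
ft_force: [-2.5, 0.4, 5.9]
grip_width: 0.8
```

d stops hard at 5.9 N with no further travel, so it is blocked. On to c.

>>> move_arm:
  targets:
    - [0,[0,0,-6],[0,0,0]]
    - [0,[0,-5,-14],[0,0,0]]
    - [0,[0,-35,-16],[0,0,0]]
    - [0,[0,-70,-16],[0,0,0]]
    - [0,[0.5,-95,-14],[0,0,0]]
    - [0,[0.5,-98.5,-8],[0,0,0]]
    - [0,[0.5,-98.5,-4],[0,0,0]]
    - [0,[0.5,-98.5,-3],[0,0,0]]
    - [0,[0.5,-98.5,-2],[0,0,0]]

```text
time: 3.23
tcp_pos: [567.3, 17.5, 110.5]
tool_rot: [3.141, 0.003, 0.208]
ft_force: [-0.2, -0.2, -0.3]
grip_width: 0.4
```

>>> move_arm:
  targets:
    - [0,[0,0,1],[0,0,0]]
    - [0,[0,0,2],[0,0,0]]

```text
time: 3.4
tcp_pos: [567.7, 15.9, 108.7]
tool_rot: [3.141, 0.003, 0.206]
ft_force: [0.1, -1.3, 2.4]
grip_width: 0.4
```

>>> move_arm:
  targets:
    - [0,[0,0,0.7],[0,0,0]]
    - [0,[0,0,0.7],[0,0,0]]

```text
time: 3.57
tcp_pos: [567.7, 15.8, 108.6]
tool_rot: [3.141, 0.003, 0.205]
ft_force: [-3.1, 1.6, 5.8]
grip_width: 0.5
```

c behaves the same way (5.8 N, no travel). On to b.

>>> move_arm:
  targets:
    - [0,[0,0,-6],[0,0,0]]
    - [0,[0,-5,-14],[0,0,0]]
    - [0,[0,-35,-16],[0,0,0]]
    - [0,[0,-70,-16],[0,0,0]]
    - [0,[0,-98,-14],[0,0,0.4]]
    - [0,[0,-102,-8],[0,0,0.4]]
    - [0,[0,-102,-4],[0,0,0.4]]
    - [0,[0,-102,-3],[0,0,0.4]]
    - [0,[0,-102,-2],[0,0,0.4]]

```text
time: 4.32
tcp_pos: [547.3, 113.7, 110.5]
tool_rot: [3.14, 0.003, 0.195]
ft_force: [-0.8, 0.4, -0.4]
grip_width: 0.7
```

>>> move_arm:
  targets:
    - [0,[0,0,1],[0,0,0]]
    - [0,[0,0,2],[0,0,0]]

```text
time: 4.48
tcp_pos: [547.8, 111.9, 108.6]
tool_rot: [3.139, 0.003, 0.193]
ft_force: [0.1, -0.6, 0.3]
grip_width: 0.3
```

>>> move_arm:
  targets:
    - [0,[0,0,0.7],[0,0,0]]
    - [0,[0,0,0.7],[0,0,0]]

```text
time: 4.65
tcp_pos: [548.1, 111.1, 107.9]
tool_rot: [3.139, 0.002, 0.191]
ft_force: [0.2, 0.0, 0.5]
grip_width: 0.4
```

>>> move_arm:
  targets:
    - [0,[0,-1,1],[0,0,0]]
    - [0,[0,-2,1.7],[0,0,0]]

```text
time: 4.82
tcp_pos: [548.0, 112.4, 106.3]
tool_rot: [3.138, 0.002, 0.191]
ft_force: [-0.6, 0.0, 0.3]
grip_width: 0.0
```

>>> move_arm:
  targets:
    - [0,[0,0,1],[0,0,0]]
    - [0,[0,0,1.5],[0,0,0]]

```text
time: 4.98
tcp_pos: [548.0, 112.6, 104.7]
tool_rot: [3.138, 0.002, 0.191]
ft_force: [-0.2, 0.4, 1.1]
grip_width: 0.4
```

b gives under about 1 N, already past the blocked depth. Pushing on down.

>>> move_arm:
  targets:
    - [0,[0,0,2],[0,0,-0.5]]
    - [0,[0,0,4],[0,0,-1]]
    - [0,[0,0,6],[0,0,-1.2]]
    - [0,[0,0,8],[0,0,-1.2]]

```text
time: 5.32
tcp_pos: [548.1, 112.7, 96.5]
tool_rot: [3.139, 0.002, 0.212]
ft_force: [0.6, -0.7, 1.4]
grip_width: 0.2
```

>>> move_arm:
  targets:
    - [0,[-1,0,3],[0,0,0]]
    - [0,[-1,0,6],[0,0,0]]
    - [0,[-1,0,9],[0,0,0]]
    - [0,[-1,0,12],[0,0,0]]

```text
time: 5.65
tcp_pos: [546.9, 112.5, 84.1]
tool_rot: [3.139, 0.002, 0.212]
ft_force: [0.1, 0.0, 1.4]
grip_width: -0.1
```

Down 26 mm with a steady 1.4 N. Continue to about z = 61.

>>> move_arm:
  targets:
    - [0,[0,0,4],[0,0,0]]
    - [0,[0,0,8],[0,0,0]]
    - [0,[0,0,12],[0,0,0]]
    - [0,[0,0,15],[0,0,0]]

```text
time: 5.98
tcp_pos: [546.6, 112.4, 68.4]
tool_rot: [3.139, 0.003, 0.212]
ft_force: [-0.4, 0.3, 0.7]
grip_width: 0.5
```

>>> move_arm:
  targets:
    - [0,[0,0,3],[0,0,0]]
    - [0,[0,0,6],[0,0,0]]
    - [0,[0,0,8],[0,0,0]]
    - [0,[0,0,8],[0,0,0]]

```text
time: 6.32
tcp_pos: [546.2, 112.2, 59.9]
tool_rot: [3.139, 0.004, 0.212]
ft_force: [0.2, -0.6, -0.2]
grip_width: 0.3
```

```bash
python3 - <<'E'
from cell import manip
import cv2
s=manip.sense(); print(s['time'],s['tcp_pos'],s['ft_force'])
cv2.imwrite("pics/s2.png",cv2.resize(manip.snapshot("side")[150:380,200:420],None,fx=2.5,fy=2.5))
E
```

```text
6.3167 [546.18758381 112.23026021  59.87755205] [ 0.24838014 -0.55810943 -0.22053535]
```

View pics/s2.png

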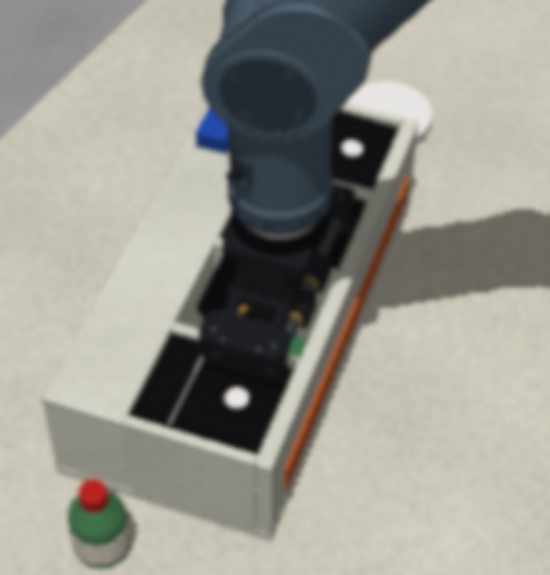

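The arm is above flap b, which sits deep in its well; everything else is undisturbed. I'll move slightly forward and straight up, then check.

>>> move_arm:
  targets:
    - [0,[-3,0,0],[0,0,0]]
    - [0,[-4,0,-6],[0,0,0]]
    - [0,[-4,0,-20],[0,0,0]]
    - [0,[-4,0,-40],[0,0,0]]
    - [0,[-4,0,-60],[0,0,0]]
    - [0,[-4,0,-90],[0,0,0]]
    - [0,[-30,0,-120],[0,0,0]]
    - [0,[-65,0,-150],[0,0,0]]
    - [0,[-100,0,-170],[0,0,0]]
    - [0,[-120,0,-180],[0,0,0]]
    - [0,[-120,0,-180],[0,0,0]]

```text
time: 7.28
tcp_pos: [426.8, 86.8, 243.2]
tool_rot: [3.138, 0.001, 0.212]
ft_force: [0.1, 1.0, 0.4]
grip_width: 0.6
```

```bash
python3 - <<'E'
from cell import manip
import cv2, numpy as np
s=manip.sense(); print(s['time'],s['tcp_pos'],s['ft_force'],s['qd'].round(3))
a=cv2.resize(manip.snapshot("side")[150:380,200:420],None,fx=1.8,fy=1.8)
w=manip.snapshot("wrist"); cv2.imwrite("pics/w3f.png",w)
b=cv2.resize(manip.snapshot("scene")[190:340,190:520],None,fx=1.2,fy=1.2)
cv2.imwrite("pics/s3.png",np.hstack([a,cv2.copyMakeBorder(b,0,a.shape[0]-b.shape[0],0,0,cv2.BORDER_CONSTANT)]))
E
```

```text
7.2833 [426.77582227  86.79485119 243.17349051] [0.07984636 1.03810369 0.36663052] [-0.007  0.096  0.008 -0.07   0.015 -0.062 -0.005]
```

View pics/s3.png

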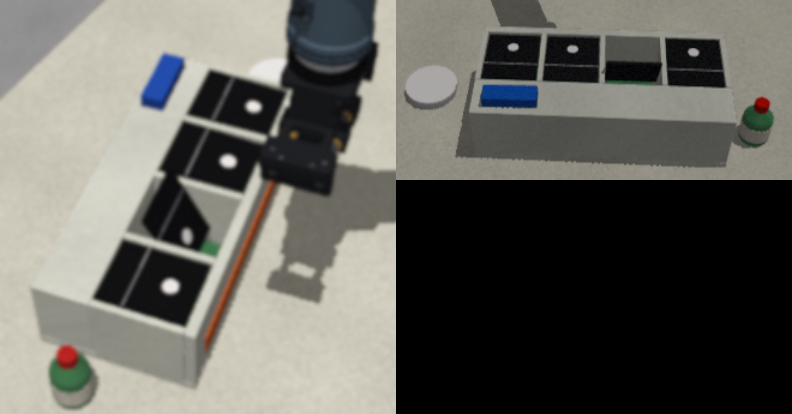

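View pics/w3f.png

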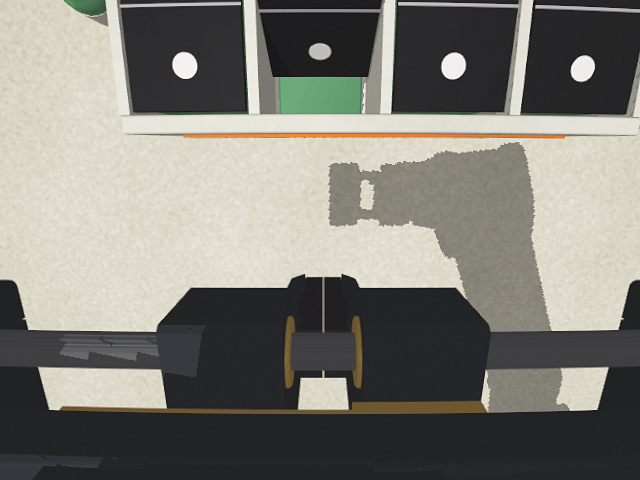

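Flap b stands open. The dot shows at (320,51) in the wrist view and (304,282) in the side view. The other flaps are shut, and the box, bottle and dish look unmoved. I'll triangulate the tilt and check those three for motion.

```bash
python3 - <<'E'
from h import *; from cell import manip
(o1,d1),(o2,d2)=ray(manip.camera_model("wrist"),320,51),ray(manip.camera_model("side"),303.9,281.7)
t=np.linalg.lstsq(np.c_[d1,-d2],o2-o1,rcond=None)[0]
p,q=o1+d1*t[0],o2+d2*t[1]; m=(p+q)/2
bx=np.array([.9774,.211,0]); piv=np.array([546.2,115.9,110])+40*bx
v=m-piv; print(m.round(1),"gap",np.linalg.norm(p-q).round(1),"tilt deg",np.degrees(np.arctan2(-v[2],-v@bx)).round(1))
a=cv2.imread("pics/scene0.png"); b=manip.snapshot("scene")
for n,(x0,x1,y0,y1) in dict(box=(255,315,258,282),bottle=(474,510,265,315),dish=(190,248,240,285)).items():
    A,B=[cv2.cvtColor(i[y0:y1,x0:x1],cv2.COLOR_BGR2GRAY).astype(np.float32) for i in(a,b)]
    print(n,cv2.phaseCorrelate(A,B)[0])
s=manip.sense();print(s['time'],abs(s['qd']).max())
E
```

```text
[563.  118.9  68.7] gap 0.3 tilt deg 60.9
box (-0.06935790588162405, 0.03920790582337119)
bottle (0.059129876329251374, 0.0069957296902209976)
dish (0.007652989033822166, 0.39818960096732425)
7.4833 0.022780541494952868
```

```bash
python3 -c "
from cell import manip
print(manip.sign_off())"
```

```text
the job is handed in; nothing more can be done
None
```

Flap b was the free one. I pushed it open and left it standing at about 61° (roughly 1.06 rad), measured from two views after the arm had withdrawn. The job is handed in, at about 7.5 s on the robot's clock.

- **Finding the free flap:** I pressed d, then c, then b. Both d and c stopped hard at about 6 N with no further travel, so I left them. Flap b gave under about 1 to 1.5 N, and I pushed it down to about 50 mm below the box top. I did not press a, since only one flap is free.
- **Other objects:** Before-and-after pictures show the slide box and bottle within 0.1 pixel of where they were. The dish reads 0.4 pixel off. I put that down to shadow, because the arm never went near it, but I did not check further.
- **At hand-in:** The arm was clear of everything and nearly still.

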